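# Wedge a speaker enclosure tight in its wooden clamping jig

## Robot

A 7-joint arm with a two-finger parallel gripper is mounted at the origin on the work surface. World frame = base frame: x ahead of the robot, y to its left, z up, the work surface at z = 0. Lengths are in m, angles in rad, forces in N, time in s.
With the tool pointing down it reaches from about 0.425 to 0.925 m from the base axis. Payload 6.8 kg.
Tool frame: the origin (TCP) lies at the very end of the fingers, on their centre line; the grasp point (between the pads) lies 19 mm behind it (tcp_to_grasp is the distance from the TCP to the grasp point, in m); z points along the fingers, y is the direction in which the jaws open and shut (so a half turn about z gives the same grasp; the last joint's range is limited). The gripper opens to 85 mm and grips with 20 to 120 N. Pads are 22 mm wide; open, the fingers measure 114 mm over their backs; the gripper's body (76 mm by 85 mm) begins 54 mm behind the grasp point. The pads swing forward as they close: fully open they stand 13 mm farther back than shut.
Start: joints at [-1.263, 0.477, 0.022, 1.555, -0.011, 1.109, -0.083], TCP at [0.273, 0.618, 0.231] pointing down, gripper open.
Joint ranges: [-2.96, 2.96], [-0.34, 2.1], [-1.41, 1.46], [0.24, 2.44], [-1.37, 4.51], [0.17, 1.92], [-2.96, 2.96]. Speed limits (rad/s): [2.39, 2.39, 3.14, 3.14, 3.14, 3.14, 3.14].

## Interface

Orientations are given as a unit quaternion [w, x, y, z].
In Python, from station import * gives the robot as it stands.
- The arm moves only by the tool apply_moves, never from a script. Its argument "increments" is one flat list of numbers, 5 for each row, row after row: the finger opening in mm, from 0 to 85.4, then the shift along the tool's x, y, z in mm, then the turn about the tool's z in degrees. In form: [claw, tx, ty, tz, roll, claw, tx, ty, tz, roll, ...]. A call has 1 to 12 rows; each row shifts and turns the pose as measured when the row begins, along the tool's axes as they then stand; what a row does not reach is not made up. A row lasts 1/8 s, in which the tool goes at most 62.5 mm and 10.7 degrees, less where a joint would pass 70% of its speed; a pose out of reach is approached as far as the arm can. A call with a gripper value outside its range is refused whole. The fingers move at their own pace and stop on an object; "squeeze" is the grip in N (left out, the last holds). Time passes only in rows, so rows that do not move let the fingers close. It gives the time, the measured TCP pose, the force and the opening at its end, in the units of the state.
- get_obs(): the state, without advancing time (a new reading comes with each control period).
- read_camera(name): name is "scene" or "top" or "wrist"; returns (picture, depth): 480x640x3 uint8, blue, green, red; 480x640 float32, m along the optical axis (not along the pixel's ray), 0 where there is no reading.
- get_calibration(name): a dict with "mtx" (3x3 intrinsics, pixels), "D" ([k1, k2, p1, p2, k3] as OpenCV has them; the pictures are not rectified), "camera_from_world" (4x4, takes a point from world to camera coordinates); the wrist camera has in their place "T_tool_cam" (4x4, takes a point from camera to tool coordinates, whose origin is the TCP and whose axes are the flange's). Camera axes: x right, y down, z forward; pixel columns grow to the right and rows downward; lengths in m; the calibration is good to about 2 mm. A picture is of the moment at which its call begins: read the wrist's pose just before it. get_calibration takes no time and is no camera call.
- hand_in(): hands the job in, once; it reports no verdict.
Trained networks look in the newest picture that a camera, given by its name, has taken for a name from the list of things; names that differ only in an ending like _2 or _b are one class to them, and where a whole thing is asked for, a point or a joint stands for the part that bears it (a point fixed in the world has none). Each returns a list of dicts, best first, with "p" (0 to 1); they miss things now and then, are a little off and sometimes report something else, mostly with a low value. They report only what shows in the picture. A call takes as long as a camera call. They do not tell look-alikes from the thing itself.
- outline_of(camera, thing): "pixels" (480x640 bool, what is visible of it) and "extent" ([centre column, centre row, width, height] in pixels, round what is visible of it).
The state is a dict: "t": time; "q": joint angles; "joint_vel": joint speeds; "joint_torque": joint torques, N m; "eef_pos": TCP position; "tool_rot": TCP orientation; "contact_force": force on the tool from outside, world axes, zero at the start; "torque": the same for the moment, N m; "gripper_width": opening from 0.0 (shut) to 1.0 (fully open).
Only numpy, scipy, OpenCV 4.12 (cv2) and the standard library are available. Lean on these libraries where they do the work, as an engineer would, in place of code of your own. Each camera call takes 0.05 s, during which the arm holds its last target.

## Task

The small black speaker enclosure sits loose in the wooden clamping jig: lay the tapered wooden wedge in the slot between the enclosure and the slanted cheek, thin end first and straight side against the enclosure, and tap or push its thick end firmly until it is locked tight and grips the enclosure by itself. Leave the straight spacer stick where it is.

Things in the scene. Friction and masses are not known exactly. Their poses are not given: they have to be found in the camera images.
- wedge: Loose pale wood stick, 160 long, 28 high (mm), 60 g: parallel tail 40 x 30 (grip here), then a 1 in 5 taper to a thin end 6 wide. Origin: underside, mid-tail. x to the thin end, z up. Butt at x -20, thin end x +140. Straight side y +15 all along; other side from (20, -15) to (140, +9). Lies flat, thin end roughly away from the robot.
- jig: Fixed wooden jig: base x -125 to 105, y -60 to 90, z 0 to 12 mm, walls to z 42. x: driving direction, roughly away from robot. Sprung fence pad, face y +60 (3 N per mm), end stop face x +80. Slanted cheek face from (-10, -22) to (80, -4), flared to (-30, -39); flat base before. Wedge first meets pad pressure at origin (-70, -15), locks 8 to 28 deeper, axes as jig's; 8-20 N on the butt does it.
- enclosure: Loose black plastic box with a round grille on top, 100 x 60 x 36 mm (x, y, z), 200 g, on the jig's base. Origin: centre of underside. Starts with a few mm of play to fence pad (jig +y) and end stop (jig +x); the wedge pushes it onto the pad, to about (28, 33) in the jig's frame. The slot is between its -y side and the cheek.
- spacer: Straight stick of the same wood, 160 x 30 x 28 mm, no taper, lying flat near the wedge. Origin: centre of its underside, x along its length. Not for this job.
Not all that is in view belongs to the job. Leave any purple or turquoise look-alike of the wedge alone. What is shaped like the enclosure but turquoise is not meant.

How it is judged:
At the end, for the whole second after the job is handed in: The wedge rests in the slot on the jig's base (10 mm), in line with the jig (10 degrees), origin no more than 10 mm short of jig x = -70 mm and within 12 mm of y = -15 mm, and by itself presses the enclosure with over 2.5 N; the enclosure lies on the base (10 mm), in line (10 degrees) (contact force between wedge and enclosure above 2.5 N and x of wedge in the frame of jig above -0.08 m and y of wedge in the frame of jig between -0.027 and -0.003 m and z of each of wedge, enclosure in the frame of jig below 0.022 m and angle between the x axis of each of wedge, enclosure and the x axis of jig, either way round below 0.17 rad and linear speed of wedge below 0.02 m/s); the robot touches nothing.
It fails at once if the straight spacer stick is moved by more than 40 mm (distance of spacer from where it was at the start of the episode above 0.04 m).
It also fails if it takes over 53 s, if anything falls off the work surface, if the arm or the gripper's body presses on something with over 40 N, if the wrist force passes 120 N, or if a joint passes its speed limit or range.

## Working session

There is one attempt and no reset: what is moved stays moved. The work goes in short steps, Python scripts to look and compute and a tool call to move; the robot and the scene stay as the last step left them, time stands still between calls to the robot, and variables do not carry over. Pictures are saved under pics/ and viewed, and the job is handed in when it is done.

Besides the shell and the picture viewer there is one more tool, called after "Emit:" as a command line: name --argument value ..., lists and objects as JSON in quotes. apply_moves: Moves the arm, as the interface text tells. Its arguments: {"type":"object","properties":{"increments":{"type":"array"},"squeeze":{"type":"number"}},"required":["increments"]}

```bash
mkdir -p pics; ls
python3 - <<'E'
from station import *
import cv2,numpy as np
o=get_obs();print({k:np.round(v,3) for k,v in o.items()})
for c in ["scene","top"]:
    p,d=read_camera(c);cv2.imwrite(f"pics/{c}0.png",p);np.save(f"pics/{c}0.npy",d)
    k=get_calibration(c);print(c,k)
    for t in ["wedge","jig","enclosure","spacer"]:
        for r in outline_of(c,t)[:3]: print(c,t,round(r["p"],2),np.round(r["extent"]))
print(get_calibration("wrist"))
E
```

```text
pics
{'t': np.float64(0.0), 'q': array([-1.263,  0.478,  0.022,  1.556, -0.012,  1.109, -0.083]), 'joint_vel': array([-0.001, -0.002, -0.002,  0.002, -0.   ,  0.002, -0.   ]), 'joint_torque': array([ 0.0000e+00, -5.9646e+01,  1.6090e+00, -2.8120e+01,  1.3000e-02,
        9.0000e-03,  0.0000e+00]), 'eef_pos': array([0.272, 0.617, 0.23 ]), 'tool_rot': array([-0.   ,  0.206,  0.978, -0.001]), 'contact_force': array([ 0.718, -0.137, -0.011]), 'torque': array([ 0.066,  0.033, -0.001]), 'gripper_width': np.float64(1.005)}
scene {'mtx': array([[593.91377104,   0.        , 318.9223633 ],
       [  0.        , 593.91377104, 240.14304607],
       [  0.        ,   0.        ,   1.        ]]), 'D': array([-0.11567548,  0.        ,  0.        ,  0.        ,  0.        ]), 'camera_from_world': array([[ 0.75895184,  0.65103274, -0.0121852 , -0.31056743],
       [ 0.45286149, -0.54119207, -0.70853908, -0.20597365],
       [-0.46787667,  0.53222882, -0.70556637,  1.46695339],
       [ 0.        ,  0.        ,  0.        ,  1.        ]])}
scene wedge 0.7 [187. 270.  65.  42.]
scene wedge 0.7 [127. 370
[... 888 characters left out ...]
.92 [245. 167.  30.  46.]
top enclosure 0.6 [170. 166.  37.  42.]
top spacer 0.6 [350. 226.  33.  65.]
{'mtx': array([[418.1506458 ,   0.        , 321.88922189],
       [  0.        , 418.1506458 , 238.75782572],
       [  0.        ,   0.        ,   1.        ]]), 'D': array([-0.08989099,  0.        ,  0.        ,  0.        ,  0.        ]), 'T_tool_cam': array([[ 9.10725379e-05, -9.63433344e-01, -2.67948098e-01,
         6.88516016e-02],
       [ 9.99999956e-01,  1.63230212e-04, -2.47021328e-04,
         1.50579660e-04],
       [ 2.81725809e-04, -2.67948063e-01,  9.63433317e-01,
        -1.41604215e-01],
       [ 0.00000000e+00,  0.00000000e+00,  0.00000000e+00,
         1.00000000e+00]])}
```

View pics/scene0.png

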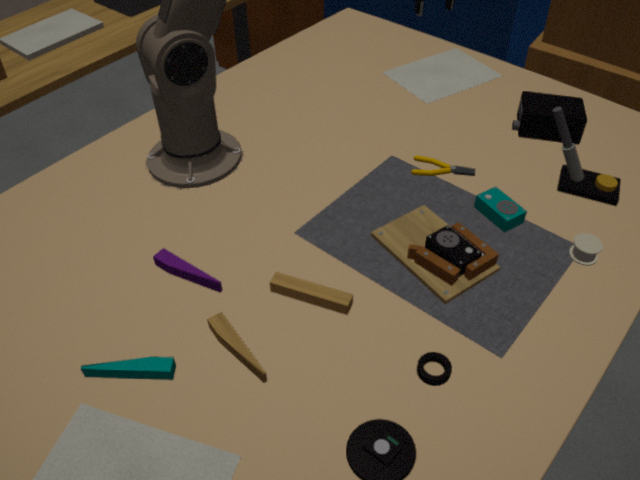

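View pics/top0.png

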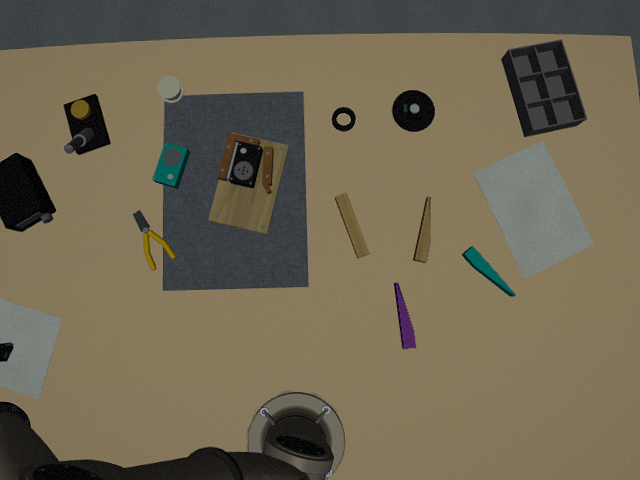

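The top view shows the pale wedge at about (422,230), with its thin end pointing away from the robot. The spacer is at (352,226) and the jig at about (251,183), with the black enclosure inside. The slot is on the enclosure's right side in the image. The purple, turquoise and teal items are decoys. Next I'll fit the poses.

```bash
cat > h.py <<'E'
from station import *
import cv2,numpy as np
from scipy.spatial.transform import Rotation as R
from scipy.optimize import least_squares, minimize
def camTw(c,o=None):
    k=get_calibration(c)
    if c!="wrist": return k,np.linalg.inv(k["camera_from_world"])
    q=o["tool_rot"];T=np.eye(4);T[:3,:3]=R.from_quat([q[1],q[2],q[3],q[0]]).as_matrix();T[:3,3]=o["eef_pos"]
    return k,T@k["T_tool_cam"]
def proj(P,k,Tw):
    Tc=np.linalg.inv(Tw)
    return cv2.projectPoints(np.asarray(P,float).reshape(-1,3),cv2.Rodrigues(Tc[:3,:3])[0],Tc[:3,3],k["mtx"],k["D"])[0].reshape(-1,2)
def plane(px,z,k,Tw):
    u=cv2.undistortPoints(np.asarray(px,float).reshape(-1,1,2),k["mtx"],k["D"]).reshape(-1,2)
    r=np.c_[u,np.ones(len(u))]@Tw[:3,:3].T
    s=(z-Tw[2,3])/r[:,2];return Tw[:3,3]+r*s[:,None]
def cloud(d,k,Tw):
    h,w=d.shape;v,u=np.mgrid[:h,:w]
    n=cv2.undistortPoints(np.stack([u,v],-1).reshape(-1,1,2).astype(float),k["mtx"],k["D"]).reshape(-1,2)
    P=np.c_[n,np.ones(len(n))]*d.reshape(-1,1)
    return (P@Tw[:3,:3].T+Tw[:3,3]).reshape(h,w,3)
WEDGE=np.array([(-20,-15),(20,-15),(140,9),(140,15),(-20,15)])/1000
def prism(poly,z0,z1):return np.vstack([np.c_[poly,np.full(len(poly),z)] for z in (z0,z1)])
def place(P,x,y,a,z=0):
    c,s=np.cos(a),np.sin(a);P=np.asarray(P,float);return np.c_[P[:,0]*c-P[:,1]*s+x,P[:,0]*s+P[:,1]*c+y,P[:,2]+z]
def sil(P,k,Tw,S=4):
    hull=cv2.convexHull(proj(P,k,Tw).astype(np.float32))
    im=np.zeros((480,640),np.uint8);cv2.fillConvexPoly(im,np.round(hull*16).astype(np.int32),255,cv2.LINE_AA,4);return im/255.
def fit(mask,P,x0,k,Tw,z=0):
    m=mask.astype(float)
    f=lambda p:np.abs(sil(place(P,p[0]/1000,p[1]/1000,np.radians(p[2]),z),k,Tw)-m).sum()
    sx=[np.array(x0)]+[np.array(x0)+e for e in np.diag([8.,8.,5.])]
    r=minimize(f,x0,method="Nelder-Mead",options=dict(initial_simplex=sx,xatol=.02,fatol=.05,maxiter=400))
    return r.x,r.fun/m.sum()
E
python3 - <<'E'
from h import *
p,_=read_camera("top");d=np.load("pics/top0.npy");k,Tw=camTw("top")
C=cloud(d,k,Tw)
for t in ["wedge","spacer","jig","enclosure"]:
    for r in outline_of("top",t)[:4]:
        m=r["pixels"]>0;X=C[m];X=X[X[:,2]>.005]
        col=p[m].mean(0)
        c=X[:,:2].mean(0);u,s,v=np.linalg.svd(X[:,:2]-c,full_matrices=False)
        print(t,round(r["p"],2),np.round(c,3),"z",np.round(np.percentile(X[:,2],[5,50,95]),3),"ang",np.degrees(np.arctan2(v[0,1],v[0,0])).round(1),col.round())
        if t=="wedge":
            a=np.arctan2(v[0,1],v[0,0]);a=a if np.cos(a)>0 else a+np.pi
            print(fit(m,prism(WEDGE,0,.028),[c[0]*1000-50,c[1]*1000,np.degrees(a)],k,Tw))
        if t=="spacer":
            S=np.array([(-80,-15),(80,-15),(80,15),(-80,15)])/1000
            a=np.arctan2(v[0,1],v[0,0]);print(fit(m,prism(S,0,.028),[c[0]*1000,c[1]*1000,np.degrees(a)],k,Tw))
E
```

```text
wedge 0.64 [ 0.398 -0.473] z [0.011 0.028 0.033] ang -124.4 [78. 85. 12.]
(array([ 354.25698631, -522.48860147,   42.86805947]), np.float64(0.4799633986928105))
wedge 0.63 [ 0.282 -0.268] z [0.016 0.028 0.033] ang -169.7 [87. 37. 73.]
(array([ 235.37268939, -278.34237629,    5.08360189]), np.float64(0.1626267748478702))
wedge 0.55 [ 0.487 -0.325] z [0.015 0.028 0.033] ang 164.8 [50. 81. 98.]
(array([ 443.51606939, -319.51419373,  345.24038982]), np.float64(0.1783198309263825))
spacer 0.59 [ 0.515 -0.149] z [0.021 0.028 0.033] ang -163.1 [ 57.  92. 110.]
(array([ 516.06871855, -150.74230014, -160.85284737]), np.float64(0.12917395791268452))
jig 0.89 [0.618 0.1  ] z [0.008 0.014 0.044] ang 162.0 [54. 81. 95.]
enclosure 0.83 [0.666 0.103] z [0.024 0.048 0.053] ang -170.8 [31. 31. 31.]
enclosure 0.68 [0.675 0.29 ] z [0.016 0.036 0.041] ang -145.3 [76. 80. 24.]
```

Emit:
apply_moves --increments '[85, -45, -31, -2, 0, 85, -45, -31, -2, 0, 85, -45, -31, -2, 0, 85, -45, -31, -2, 0, 85, -45, -31, -2, 0, 85, -45, -31, -2, 0, 85, -45, -31, -2, 0, 85, -45, -31, -2, 0, 85, -45, -31, -2, 0]'

```text
t: 1.88
eef_pos: [0.5365, 0.1925, 0.2498]
tool_rot: [0.0, 0.201, 0.98, 0.003]
contact_force: [1.5, 0.6, 0.5]
gripper_width: 0.995
```

Emit:
apply_moves --increments '[85, -47, -29, 0, 0, 85, -47, -29, 0, 0, 85, 0, 0, 0, 0]'

```text
t: 2.25
eef_pos: [0.6039, 0.0933, 0.2506]
tool_rot: [0.002, 0.205, 0.979, 0.002]
contact_force: [-0.7, 0.4, -0.0]
gripper_width: 0.998
```

Run:
```python
from h import *
import pickle
o=get_obs();p,d=read_camera("wrist");cv2.imwrite("pics/w1.png",p)
print(o["eef_pos"],o["tool_rot"],o["q"].round(2),o["joint_vel"].round(3))
O={}
for t in ["jig","enclosure"]:
    O[t]=outline_of("wrist",t)
    for r in O[t]:print(t,round(r["p"],2),np.round(r["extent"]))
pickle.dump((o,p,d,O),open("w1.pkl","wb"))
```

```text
[0.60392515 0.0932647  0.25060968] [0.00208506 0.20508423 0.9787391  0.00242541] [-0.45  0.36  0.26  1.71 -0.1   1.08  1.  ] [-0.033 -0.011 -0.071  0.016 -0.029  0.008 -0.009]
jig 0.55 [338. 214. 195. 256.]
enclosure 0.81 [363. 264.  82. 122.]
enclosure 0.73 [553. 191.  81. 114.]
```

View pics/w1.png

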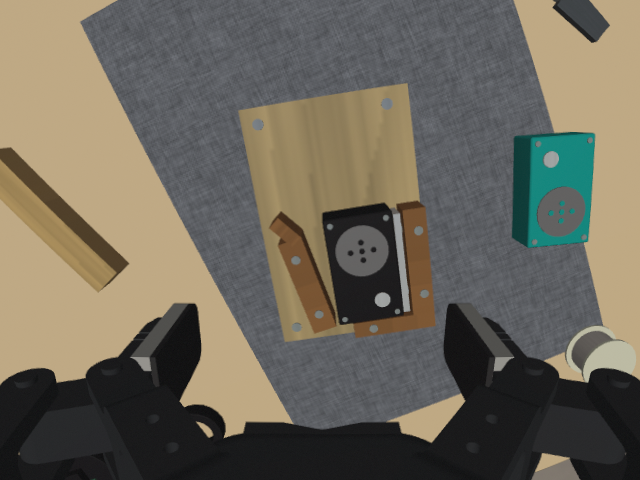

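The wrist picture shows the jig base corners at about (240,110), (407,84) and (286,342). The enclosure is at about (363,264), the cheek to its left runs from about (285,240) to (335,325), and the slot mouth opens toward the top of the image. I'll fit the jig pose from these corners.

```bash
cat > jigfit.py <<'E'
from h import *
import pickle
o,p,d,O=pickle.load(open("w1.pkl","rb"));k,Tw=camTw("wrist",o)
g=cv2.cvtColor(p,cv2.COLOR_BGR2GRAY)
c=np.array([[240,110],[407,84],[286,342]],np.float32)
c=cv2.cornerSubPix(g,c.reshape(-1,1,2),(5,5),(-1,-1),(3,40,.01)).reshape(-1,2);print(c)
W=plane(c,.012,k,Tw);print(W.round(4),np.linalg.norm(W[0]-W[1]),np.linalg.norm(W[0]-W[2]))
J=np.array([[-125,-60],[-125,90],[105,-60]])/1e3
f=lambda q:(place(np.c_[J,[0]*3],q[0],q[1],q[2])[:,:2]-W[:,:2]).ravel()
r=least_squares(f,[.62,.1,-.2]);print("jig",r.x[:2].round(4),np.degrees(r.x[2]).round(2),(r.fun*1e3).round(1))
# depth check
C=cloud(d,k,Tw)
x,y,a=r.x
D=C-[x,y,0];X=np.cos(a)*D[...,0]+np.sin(a)*D[...,1];Y=-np.sin(a)*D[...,0]+np.cos(a)*D[...,1];Z=C[...,2]
m=(X>-.11)&(X<-.05)&(abs(Y)<.05);print("base z",np.median(Z[m]))
m=O["enclosure"][0]["pixels"]>0;t=m&(Z>.042)
print("encl top z",np.median(Z[t]),"X",np.percentile(X[t],[1,99]).round(4),"Y",np.percentile(Y[t],[1,99]).round(4))
E_=np.array([(-50,-30),(50,-30),(50,30),(-50,30)])/1e3
ex=place([[.026,.031,0]],x,y,a)[0]
e,err=fit(m,prism(E_,.012,.048),[ex[0]*1e3,ex[1]*1e3,np.degrees(a)],k,Tw)
dx,dy=e[0]/1e3-x,e[1]/1e3-y
print("encl in jig",(np.cos(a)*dx+np.sin(a)*dy)*1e3,(-np.sin(a)*dx+np.cos(a)*dy)*1e3,e[2]-np.degrees(a),err)
v=p.copy()
def dr(P,z,col):
    q=proj(place(np.c_[np.array(P)/1e3,[z]*len(P)],x,y,a),k,Tw);cv2.polylines(v,[np.round(q*8).astype(np.int32)],True,col,1,cv2.LINE_AA,3)
dr([(-125,-60),(105,-60),(105,90),(-125,90)],.012,(0,255,0))
dr([(-30,-39),(-10,-22),(80,-4)],.042,(0,0,255))
dr([(80,60),(-20,60)],.042,(255,255,0))
dr((WEDGE*1e3+[-70,-15]),.012,(255,0,255))
cv2.imwrite("pics/w1o.png",v[50:400,180:480].repeat(2,0).repeat(2,1)[:600])
E
python3 jigfit.py
```

```text
[[237.72148  109.958595]
 [406.6698    82.67938 ]
 [284.5265   341.4533  ]]
[[0.5016 0.0589 0.012 ]
 [0.5397 0.2033 0.012 ]
 [0.7233 0.0008 0.012 ]] 0.1493191946468467 0.2292009371853011
jig [0.6375 0.0851] -14.69 [-0.3 -0.2 -0.3  0.5  0.5 -0.4]
base z 0.3179010323076538
encl top z 0.04719136505580013 X [-0.0233  0.075 ] Y [-0.0011  0.0576]
encl in jig 26.7111877581278 28.157771146640677 0.09860415207578832 0.0471955001839878
```

View pics/w1o.png

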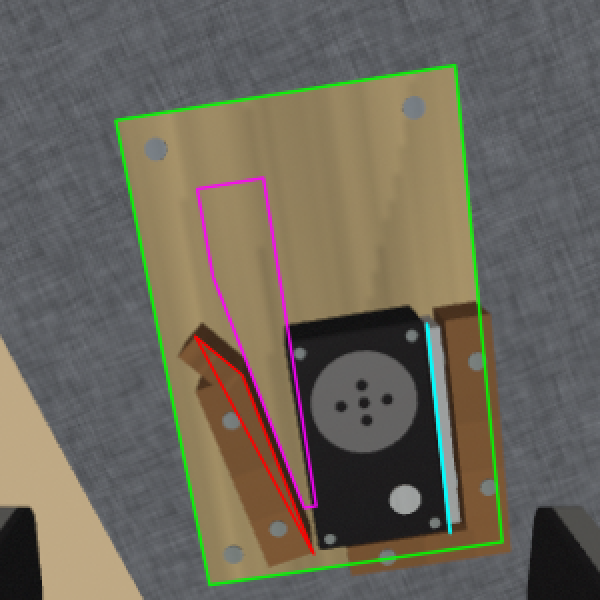

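The overlay fits the jig base, cheek and pad. The jig is at (0.6375, 0.0851) with yaw −14.7°. Next I'll move over the wedge.

Emit:
apply_moves --increments '[85, -3, -54, 5, 0, 85, -3, -54, 5, 0, 85, -3, -54, 5, 0, 85, -3, -54, 5, 0, 85, -3, -54, 5, 0, 85, -3, -54, 5, 0, 85, -3, -54, 5, 0, 85, -3, -54, 5, 0, 85, 0, 0, 0, -9, 85, 0, 0, 0, 0]'

```text
t: 3.65
eef_pos: [0.4588, -0.297, 0.2046]
tool_rot: [0.003, 0.103, 0.995, 0.008]
contact_force: [0.2, 0.0, -0.2]
gripper_width: 0.995
```

Run:
```python
from h import *
import pickle
o=get_obs();p,d=read_camera("wrist");cv2.imwrite("pics/w2.png",p)
print(o["eef_pos"],o["tool_rot"],o["q"].round(2))
k,Tw=camTw("wrist",o)
for r in outline_of("wrist","wedge"):
    m=r["pixels"]>0
    print(round(r["p"],2),np.round(r["extent"]),p[m].mean(0).round(),fit(m,prism(WEDGE,0,.028),[443,-319,-14.8],k,Tw))
pickle.dump((o,p,d),open("w2.pkl","wb"))
```

```text
[ 0.45882002 -0.29700106  0.20460331] [0.00283279 0.10313053 0.99462842 0.00838951] [ 0.16  0.31  0.38  1.91 -0.16  0.95  1.98]
0.95 [ 84. 182. 165. 126.] [69. 74. 15.] (array([ 852.5473251 , -322.29218107,  -18.09218107]), np.float64(1.0))
0.93 [330.  46.  58.  89.] [75. 37. 66.] (array([ 852.5473251 , -322.29218107,  -18.09218107]), np.float64(1.0))
0.65 [286. 263.  40. 189.] [ 55.  84. 100.] (array([ 442.71306849, -318.76143331,  -14.60098673]), np.float64(0.08457304035303216))
```

View pics/w2.png

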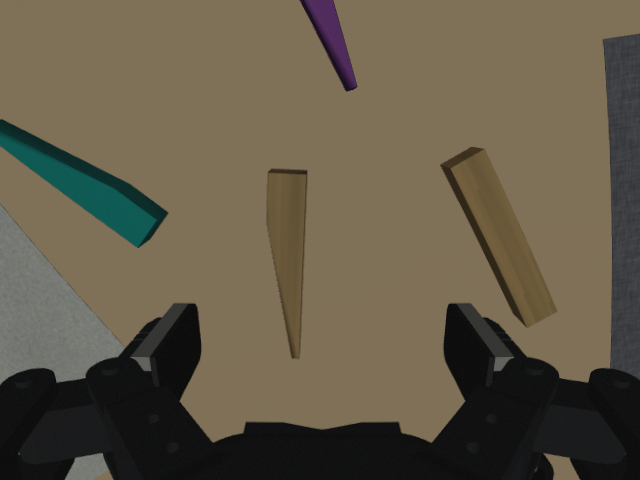

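The wedge is at the centre, with its tail at (287,172) and thin end at (295,358), and the fit is good. I'll align, descend most of the way and check.

Emit:
apply_moves --increments '[85, 0, 0, 0, 2.8, 85, 14, -25, 0, 0, 85, 0, 0, 45, 0, 85, 0, 0, 45, 0, 85, 0, 0, 40, 0, 70, 0, 0, 0, 0]'

```text
t: 4.5
eef_pos: [0.4466, -0.3081, 0.0731]
tool_rot: [0.005, 0.128, 0.992, 0.009]
contact_force: [-0.3, 0.4, 0.5]
gripper_width: 0.823
```

```bash
cat > where.py <<'E'
from h import *
import sys
o=get_obs();tx,ty,tyaw=map(float,sys.argv[1:4])  # target world mm, tool-x yaw deg
q=o["tool_rot"];M=R.from_quat([q[1],q[2],q[3],q[0]]).as_matrix()
yaw=np.degrees(np.arctan2(M[1,0],M[0,0]))
d=np.array([tx/1e3,ty/1e3,o["eef_pos"][2]])-o["eef_pos"]
print("pos",o["eef_pos"].round(4),"yaw",yaw.round(2),"roll needed",round(yaw-tyaw,2),"tilt z",M[:,2].round(4))
print("tool shift mm",(M.T@d*1e3).round(1),"f",o["contact_force"].round(1),"t",o["t"])
E
python3 where.py 438.8 -317.8 165.4
```

```text
pos [ 0.4466 -0.3081  0.0731] yaw 165.26 roll needed -0.14 tilt z [ 0.0131  0.0162 -0.9998]
tool shift mm [  5.  -11.4  -0.3] f [-0.3  0.4  0.5] t 4.5
```

Emit:
apply_moves --increments '[70, 6, -13, 0, 0, 70, 0, 0, 35, 0, 70, 0, 0, 22, 0, 70, 0, 0, 8, 0, 70, 0, 0, 0, 0]'

```text
t: 5.12
eef_pos: [0.4428, -0.3239, 0.0153]
tool_rot: [0.012, 0.129, 0.991, 0.006]
contact_force: [0.9, -0.2, 0.4]
gripper_width: 0.822
```

```bash
python3 where.py 438.8 -317.8 165.4
```

```text
pos [ 0.4428 -0.3239  0.0153] yaw 165.12 roll needed -0.28 tilt z [ 0.0256  0.0083 -0.9996]
tool shift mm [ 5.5  4.9 -0.1] f [ 0.9 -0.2  0.4] t 5.125
```

Emit:
apply_moves --increments '[70, 5, 4, 6, 0, 70, 0, 0, 6, 0, 70, 0, 0, 0, 0]'

```text
t: 5.5
eef_pos: [0.4403, -0.3192, 0.0049]
tool_rot: [0.014, 0.129, 0.991, 0.005]
contact_force: [0.3, 0.0, -0.1]
gripper_width: 0.822
```

```bash
python3 where.py 438.8 -317.8 165.4
```

```text
pos [ 0.4403 -0.3192  0.0049] yaw 165.11 roll needed -0.29 tilt z [ 0.0288  0.0066 -0.9996]
tool shift mm [ 1.8  1.  -0. ] f [ 0.3  0.  -0.1] t 5.5
```

Emit:
apply_moves --increments '[20, 1, 1, 1, 0, 20, 0, 0, 0, 0, 20, 0, 0, 0, 0, 20, 0, 0, 0, 0, 20, 0, 0, 0, 0, 20, 0, 0, 0, 0]' --squeeze 60

```text
t: 6.25
eef_pos: [0.4399, -0.3182, 0.0043]
tool_rot: [0.014, 0.129, 0.991, 0.005]
contact_force: [-0.1, -0.2, 1.1]
gripper_width: 0.337
```

Emit:
apply_moves --increments '[20, 0, 0, -30, 0, 20, 0, 0, -40, 0, 20, 0, 0, -40, 0, 20, 0, 0, 0, 0]'

```text
t: 6.75
eef_pos: [0.4358, -0.3183, 0.1161]
tool_rot: [0.013, 0.129, 0.991, 0.006]
contact_force: [-0.1, 0.6, -1.0]
gripper_width: 0.341
```

```bash
cat > inhand.py <<'E'
from h import *
import sys
n=sys.argv[1]
o=get_obs();p,d=read_camera("wrist");cv2.imwrite(f"pics/{n}.png",p)
k=get_calibration("wrist");T=k["T_tool_cam"]
q=o["tool_rot"];M=R.from_quat([q[1],q[2],q[3],q[0]]).as_matrix()
print(o["eef_pos"].round(4),o["t"],"tiltz",M[:,2].round(3))
# wedge in tool frame: flip: work in frame F = tool rotated so z up: (x'=-x, y'=y, z'=-z)
F=np.diag([-1,1,-1,1.]).astype(float)
Tw=F@T
for r in outline_of("wrist","wedge"):
    m=r["pixels"]>0
    col=p[m].mean(0)
    if col[2]<col[0]: continue
    for z in (-.006,-.003,0):
        x,e=fit(m,prism(WEDGE,z,z+.028),[4,0,0],k,Tw);print(round(r["p"],2),z,"wedge in (-x,y,-z) tool frame",x.round(2),round(e,3))
E
python3 inhand.py w3
```

```text
[ 0.4358 -0.3183  0.1161] 6.75 tiltz [ 0.027  0.008 -1.   ]
0.9 -0.006 wedge in (-x,y,-z) tool frame [3.79 0.31 0.56] 0.308
0.9 -0.003 wedge in (-x,y,-z) tool frame [2.78 0.35 0.24] 0.343
0.9 0 wedge in (-x,y,-z) tool frame [ 1.65  0.41 -0.47] 0.381
```

View pics/w3.png

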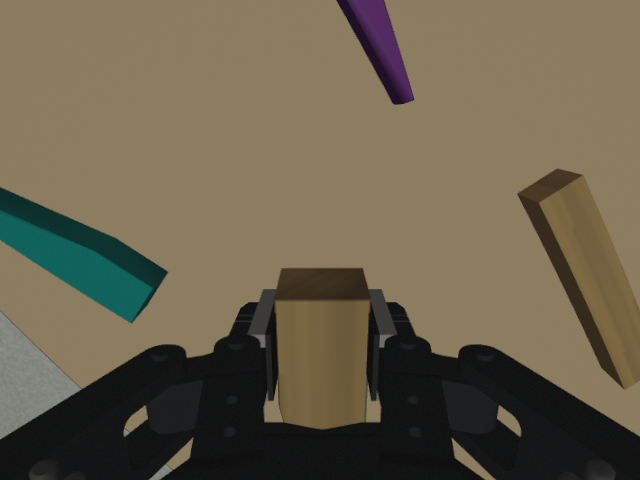

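The wedge is held straight between the pads, with its tail at (320,350). I'll compute the transport to the jig.

```bash
cat > wp.py <<'E'
from h import *
import sys
def mat(pos,q):
    T=np.eye(4);T[:3,:3]=R.from_quat([q[1],q[2],q[3],q[0]]).as_matrix();T[:3,3]=pos;return T
def pz(x,y,z,deg):
    T=np.eye(4);T[:3,:3]=R.from_euler("z",deg,degrees=True).as_matrix();T[:3,3]=[x,y,z];return T
G=mat([.4399,-.3182,.0043],[.014,.129,.991,.005])
TW=np.linalg.inv(G)@pz(.4427,-.3188,0,-14.6)
J=pz(.6375,.0851,0,-14.69)
o=get_obs();T=mat(o["eef_pos"],o["tool_rot"]);W=np.linalg.inv(J)@T@TW
e=R.from_matrix(W[:3,:3]).as_euler("ZYX",degrees=True)
tip=(W@[.14,.012,0,1])[:3]
print("t",o["t"],"wedge in jig mm",(W[:3,3]*1e3).round(1),"yaw,pitch,roll",e.round(2),"tip",(tip*1e3).round(1),"F",o["contact_force"].round(1),"open",round(float(o["gripper_width"])*85.4,1))
if len(sys.argv)>3:
    t=np.array(list(map(float,sys.argv[1:4])))/1e3
    d=J[:3,:3]@(t-W[:3,3]);print("tool shift mm",(T[:3,:3].T@d*1e3).round(1),"roll(before turn)",e[0].round(2))
E
python3 wp.py -120 -17 100
```

```text
t 6.85 wedge in jig mm [ -91.9 -440.2  109. ] yaw,pitch,roll [0.08 0.44 0.12] tip [  48.1 -428.   108. ] F [ 0.6 -0.7 -0.5] open 28.8
tool shift mm [ 29.5 422.9  15.1] roll(before turn) 0.08
```

Emit:
apply_moves --increments '[20, 3, 45, 0, 0, 20, 3, 45, 0, 0, 20, 3, 45, 0, 0, 20, 3, 45, 0, 0, 20, 3, 45, 0, 0, 20, 3, 45, 0, 0, 20, 3, 45, 0, 0, 20, 3, 45, 0, 0, 20, 0, 0, 0, 0]'

```text
t: 7.98
eef_pos: [0.4971, 0.0494, 0.1049]
tool_rot: [-0.001, 0.13, 0.992, 0.005]
contact_force: [-0.1, -0.7, -0.5]
gripper_width: 0.342
```

```bash
python3 wp.py -120 -18 50
```

```text
t 7.975 wedge in jig mm [-124.   -70.1  100.6] yaw,pitch,roll [ 0.03  1.67 -0.25] tip [ 15.9 -58.   96.4] F [-0.1 -0.7 -0.5] open 29.2
tool shift mm [-4.  51.6 51. ] roll(before turn) 0.03
```

Emit:
apply_moves --increments '[20, -2, 40, 0, 0, 20, -2, 15, 20, 0, 20, 0, 0, 25, 0, 20, 0, 0, 0, 0]'

```text
t: 8.48
eef_pos: [0.5118, 0.0997, 0.0545]
tool_rot: [-0.005, 0.131, 0.991, 0.002]
contact_force: [-0.9, 0.2, 0.3]
gripper_width: 0.334
```

```bash
python3 wp.py -120 -18 18
python3 - <<'E'
from h import *
p,d=read_camera("top");cv2.imwrite("pics/t4.png",cv2.resize(p[100:300,150:420],None,fx=2.9,fy=2.9,interpolation=cv2.INTER_CUBIC))
E
```

```text
t 8.475 wedge in jig mm [-122.6  -17.7   50.1] yaw,pitch,roll [-0.11  2.09 -0.6 ] tip [17.3 -6.  44.9] F [-0.9  0.2  0.3] open 28.5
tool shift mm [-2.9 -0.4 32.1] roll(before turn) -0.11
```

View pics/t4.png

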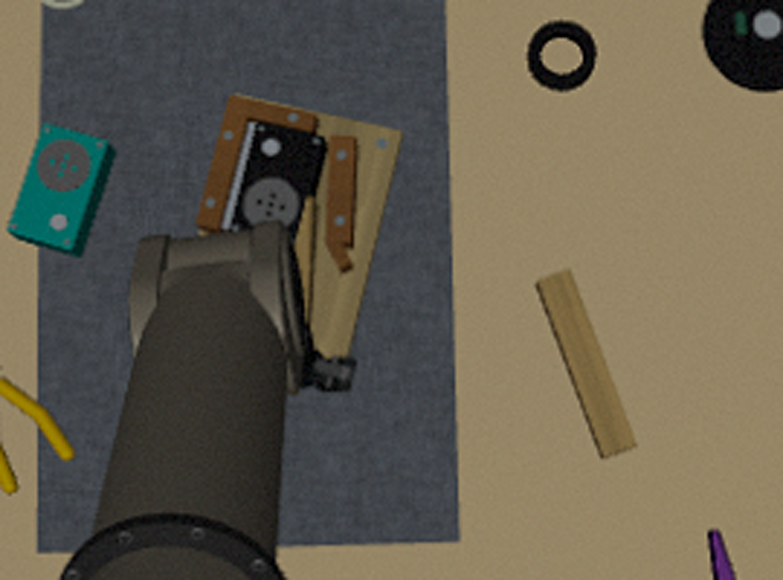

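The picture shows the thin end over the slot mouth at about (310,200), close to the enclosure's edge. I'll shift it a few mm toward the cheek before lowering.

Emit:
apply_moves --increments '[20, -1, -4, 0, 0, 20, 0, 0, 10, 0, 20, 0, 0, 10, 0, 20, 0, 0, 6, 0, 20, 0, 0, 0, 0]'

```text
t: 9.15
eef_pos: [0.5132, 0.094, 0.0294]
tool_rot: [-0.003, 0.132, 0.991, 0.003]
contact_force: [0.1, 0.4, -0.5]
gripper_width: 0.338
```

```bash
python3 wp.py -110 -20 14
```

```text
t 9.15 wedge in jig mm [-119.8  -22.9   25. ] yaw,pitch,roll [-0.27  1.88 -0.5 ] tip [ 20.2 -11.5  20.3] F [ 0.1  0.4 -0.5] open 28.9
tool shift mm [-9.8  2.9 10.9] roll(before turn) -0.27
```

Emit:
apply_moves --increments '[20, 0, 1, 5, 0, 20, 0, 0, 4, 0, 20, 0, 0, 2, 0, 20, 0, 0, 0, 0]'

```text
t: 9.65
eef_pos: [0.5145, 0.0955, 0.0183]
tool_rot: [-0.002, 0.132, 0.991, 0.003]
contact_force: [-0.2, 0.6, 1.8]
gripper_width: 0.341
```

```bash
python3 wp.py -90 -19 14
```

```text
t 9.65 wedge in jig mm [-118.9  -21.    13.9] yaw,pitch,roll [-0.25  1.78 -0.43] tip [21.1 -9.7  9.5] F [-0.2  0.6  1.8] open 29.1
tool shift mm [-28.9   2.3  -0.2] roll(before turn) -0.25
```

Emit:
apply_moves --increments '[20, -8, 0.5, 0, 0, 20, -8, 0.5, 0, 0, 20, -8, 0.5, 0, 0, 20, -6, 0.5, 0, 0, 20, 0, 0, 0, 0]'

```text
t: 10.28
eef_pos: [0.547, 0.0905, 0.0185]
tool_rot: [-0.001, 0.131, 0.991, 0.004]
contact_force: [0.6, 0.6, -0.7]
gripper_width: 0.338
```

```bash
python3 wp.py -75 -16 13
python3 - <<'E'
from h import *
p,d=read_camera("top");cv2.imwrite("pics/t5.png",cv2.resize(p[120:240,190:320],None,fx=5,fy=5,interpolation=cv2.INTER_CUBIC))
E
```

```text
t 10.275 wedge in jig mm [-86.2 -17.7  14.1] yaw,pitch,roll [-0.12  1.72 -0.35] tip [53.8 -6.   9.8] F [ 0.6  0.6 -0.7] open 28.9
tool shift mm [-11.2   1.7   1.1] roll(before turn) -0.12
```

View pics/t5.png

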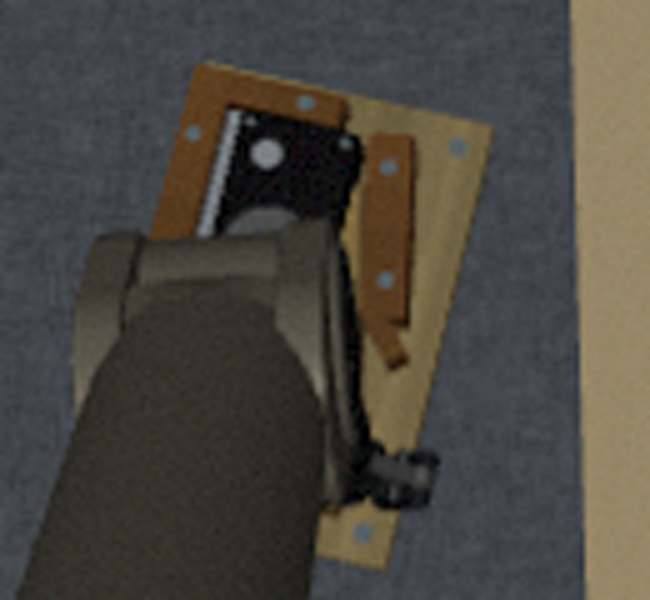

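The wedge is sliding along the slot between the enclosure and the cheek. I'll continue until it meets resistance.

Emit:
apply_moves --increments '[20, -5, 0.5, 0, 0, 20, -5, 0.5, 0, 0, 20, -4, 0, 0, 0, 20, -4, 0, 0, 0]'

```text
t: 10.82
eef_pos: [0.564, 0.089, 0.0183]
tool_rot: [-0.003, 0.129, 0.992, 0.005]
contact_force: [-3.2, 5.2, 2.3]
gripper_width: 0.34
```

```bash
python3 wp.py -60 -15 13
```

```text
t 10.825 wedge in jig mm [-69.4 -14.8  14. ] yaw,pitch,roll [ 0.06  1.88 -0.27] tip [70.5 -2.7  9.3] F [-3.2  5.2  2.3] open 29.0
tool shift mm [-9.4 -0.2  0.9] roll(before turn) 0.06
```

Emit:
apply_moves --increments '[20, -4, 0, 0, 0, 20, -4, 0, 0, 0, 20, -4, 0, 0, 0]'

```text
t: 11.2
eef_pos: [0.5721, 0.0884, 0.0174]
tool_rot: [-0.007, 0.129, 0.992, 0.005]
contact_force: [-4.8, 5.7, 3.3]
gripper_width: 0.339
```

```bash
python3 wp.py -50 -15 13
```

```text
t 11.2 wedge in jig mm [-61.4 -13.3  12.9] yaw,pitch,roll [ 0.13  2.38 -0.26] tip [78.4 -1.   7.1] F [-4.8  5.7  3.3] open 28.9
tool shift mm [-11.4  -1.7  -0.2] roll(before turn) 0.13
```

Emit:
apply_moves --increments '[20, -6, 0, 0, 0, 20, -6, 0, 0, 0, 20, -6, 0, 0, 0]'

```text
t: 11.58
eef_pos: [0.5808, 0.0879, 0.0161]
tool_rot: [-0.017, 0.128, 0.992, 0.006]
contact_force: [-13.3, 6.5, 19.1]
gripper_width: 0.337
```

```bash
python3 wp.py -50 -15 13
```

```text
t 11.575 wedge in jig mm [-53.  -11.5  11.6] yaw,pitch,roll [ 0.23  3.51 -0.29] tip [86.7  1.   3. ] F [-13.3   6.5  19.1] open 28.8
tool shift mm [-2.9 -3.5 -1.5] roll(before turn) 0.23
```

Resistance is building, at 13 N in x plus some downward press. I'll release, rise and inspect, then push the butt with the fingers shut.

Emit:
apply_moves --increments '[50, 0, 0, 0, 0, 50, 0, 0, 0, 0, 50, 0, 0, -10, 0, 50, 0, 0, -30, 0, 50, 10, 0, -40, 0, 50, 40, 0, -40, 0, 50, 40, 0, -20, 0, 50, 0, 0, 0, 0]'

```text
t: 12.58
eef_pos: [0.499, 0.1041, 0.1658]
tool_rot: [-0.014, 0.133, 0.991, 0.005]
contact_force: [1.0, -0.8, -0.7]
gripper_width: 0.584
```

```bash
cat > see.py <<'E'
from h import *
import sys
n=sys.argv[1];o=get_obs();p,d=read_camera("wrist");cv2.imwrite(f"pics/{n}.png",p);k,Tw=camTw("wrist",o)
print(o["eef_pos"].round(4),o["tool_rot"].round(3),o["t"])
jx,jy,a=.6375,.0851,np.radians(-14.69)
best=None
for r in outline_of("wrist","wedge"):
    m=r["pixels"]>0;c=p[m].mean(0)
    if c[2]<c[0]: continue
    w0=place([[-.06,-.015,0]],jx,jy,a)[0]
    e,err=fit(m,prism(WEDGE,.012,.040),[w0[0]*1e3,w0[1]*1e3,-14.7],k,Tw)
    dx,dy=e[0]/1e3-jx,e[1]/1e3-jy
    print(round(r["p"],2),np.round(r["extent"]),"wedge jig",((np.cos(a)*dx+np.sin(a)*dy)*1e3).round(1),((-np.sin(a)*dx+np.cos(a)*dy)*1e3).round(1),(e[2]+14.69).round(2),err.round(3))
E
python3 see.py w6
```

```text
[0.499  0.1041 0.1658] [-0.014  0.133  0.991  0.005] 12.575
0.73 [328. 371.  43. 119.] wedge jig -51.2 -11.6 0.1 0.314
```

View pics/w6.png

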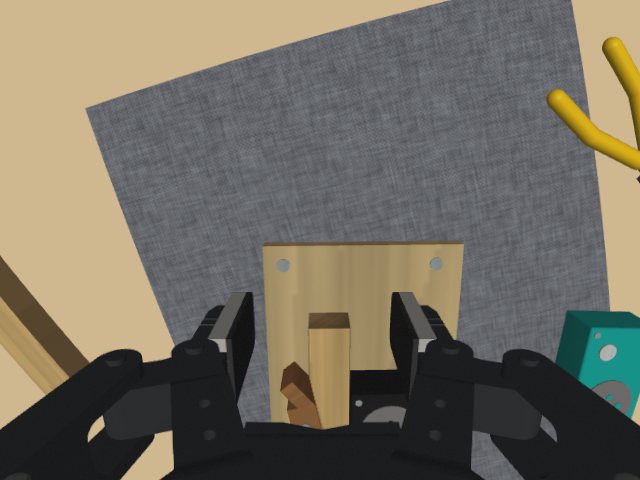

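The wedge sits in the slot with its butt at (329,320). Its estimated pose in the jig is x ≈ −51, y ≈ −12. I'll shut the fingers and come in behind the butt.

```bash
cat > tp.py <<'E'
from h import *
import sys
from wp import mat,pz
E
cat > tp.py <<'E'
from h import *
import sys
o=get_obs();q=o["tool_rot"];M=R.from_quat([q[1],q[2],q[3],q[0]]).as_matrix()
J=R.from_euler("z",-14.69,degrees=True).as_matrix();P=J.T@(o["eef_pos"]-[.6375,.0851,0])
t=np.array(list(map(float,sys.argv[1:4])))/1e3
B=J.T@M
print("t",o["t"],"TCP in jig",(P*1e3).round(1),"tool shift",(B.T@(t-P)*1e3).round(1),"tool x in jig",B[:,0].round(3),"z",B[:,2].round(3),"F jig",(J.T@o["contact_force"]).round(1))
E
python3 tp.py -115 -13 60
```

```text
t 12.675 TCP in jig [-136.9  -17.1  164.6] tool shift [-24.9   3.8 104. ] tool x in jig [-1.     0.011  0.029] z [-0.029  0.006 -1.   ] F jig [-0.3 -1.2  0.3]
```

Emit:
apply_moves --increments '[0, -20, 4, 0, 0, 0, 0, 0, 50, 0, 0, 0, 0, 50, 0, 0, 0, 0, 0, 0, 0, 0, 0, 0, 0]'

```text
t: 13.3
eef_pos: [0.525, 0.1, 0.0612]
tool_rot: [-0.012, 0.136, 0.991, 0.004]
contact_force: [0.6, -0.2, 1.2]
gripper_width: 0.002
```

```bash
python3 tp.py -110 -13 20
```

```text
t 13.3 TCP in jig [-112.6  -14.2   61.2] tool shift [-3.6  1.  41.1] tool x in jig [-1.     0.016  0.025] z [-0.025  0.004 -1.   ] F jig [ 0.6 -0.1  1.2]
```

Emit:
apply_moves --increments '[0, 0, 1, 20, 0, 0, 0, 0, 20, 0, 0, 0, 0, 0, 0, 0, -6, 0, 0, 0, 0, -6, 0, 0, 0, 0, 0, 0, 0, 0]'

```text
t: 14.05
eef_pos: [0.5451, 0.0985, 0.0298]
tool_rot: [-0.005, 0.137, 0.991, 0.007]
contact_force: [0.6, -0.0, -0.5]
gripper_width: 0.003
```

```bash
python3 tp.py -90 -13 21
```

```text
t 14.05 TCP in jig [-92.8 -10.5  29.8] tool shift [-3.  -2.6  8.7] tool x in jig [-1.     0.018  0.012] z [-0.011  0.012 -1.   ] F jig [ 0.6  0.1 -0.5]
```

Emit:
apply_moves --increments '[0, 1, -1, 9, 0, 0, -3, 0, 0, 0, 0, -5, 0, 0, 0, 0, -5, 0, 0, 0]'

```text
t: 14.55
eef_pos: [0.5555, 0.0945, 0.0198]
tool_rot: [-0.006, 0.137, 0.991, 0.007]
contact_force: [-8.5, 4.7, 3.0]
gripper_width: -0.0
```

```bash
python3 tp.py -80 -12.5 22
```

```text
t 14.55 TCP in jig [-81.7 -11.7  19.8] tool shift [-1.7 -0.8 -2.2] tool x in jig [-1.     0.018  0.014] z [-0.014  0.012 -1.   ] F jig [-9.4  2.4  3. ]
```

Emit:
apply_moves --increments '[0, -6, 0, -1, 0, 0, -7, 0, -1, 0, 0, -8, 0, -1, 0]'

```text
t: 14.92
eef_pos: [0.562, 0.094, 0.0193]
tool_rot: [-0.021, 0.134, 0.991, 0.007]
contact_force: [-13.1, 4.4, 6.0]
gripper_width: 0.003
```

```bash
python3 tp.py -80 -12.5 22
```

```text
t 14.925 TCP in jig [-75.3 -10.6  19.3] tool shift [ 4.8 -2.  -2.5] tool x in jig [-0.999  0.012  0.044] z [-0.044  0.008 -0.999] F jig [-13.8   0.9   6. ]
```

Emit:
apply_moves --increments '[0, -10, -0.5, -1, 0, 0, -10, 0, -1, 0]'

```text
t: 15.18
eef_pos: [0.5668, 0.0933, 0.0177]
tool_rot: [-0.037, 0.131, 0.991, 0.007]
contact_force: [-23.4, 6.3, 12.9]
gripper_width: -0.001
```

```bash
python3 tp.py -80 -12.5 22
```

```text
t 15.175 TCP in jig [-70.5 -10.   17.7] tool shift [ 9.8 -2.5 -3.6] tool x in jig [-0.997  0.006  0.075] z [-0.075  0.004 -0.997] F jig [-24.2   0.2  12.9]
```

That pushed at 24 N along the jig axis, enough to lock it. I'll back off and inspect.

Emit:
apply_moves --increments '[0, 12, 0, -1, 0, 0, 20, 0, -5, 0, 0, 20, 0, -30, 0, 0, 20, 0, -45, 0, 0, 20, 0, -45, 0, 0, -20, 0, -45, 0, 0, -40, 0, -40, 0, 0, 0, 0, 0, 0]'

```text
t: 16.18
eef_pos: [0.5502, 0.0968, 0.2378]
tool_rot: [-0.035, 0.131, 0.991, 0.008]
contact_force: [-0.6, -0.8, -1.1]
gripper_width: 0.003
```

```bash
python3 see.py w7
python3 - <<'E'
from h import *
for c,s in (("top",np.s_[110:250,190:330]),("scene",np.s_[180:320,350:530])):
    p,d=read_camera(c);cv2.imwrite(f"pics/{c}7.png",cv2.resize(p[s],None,fx=4,fy=4,interpolation=cv2.INTER_CUBIC))
E
```

```text
[0.5502 0.0968 0.2378] [-0.035  0.131  0.991  0.008] 16.175
0.79 [321. 270.  33.  41.] wedge jig -39.1 -9.4 -0.81 2.412
0.33 [351. 293. 169. 232.] wedge jig -103.3 -34.6 52.39 0.724
```

View pics/w7.png

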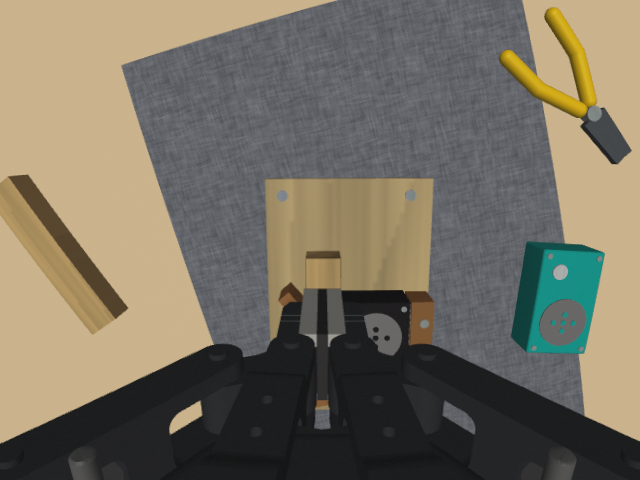

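View pics/scene7.png

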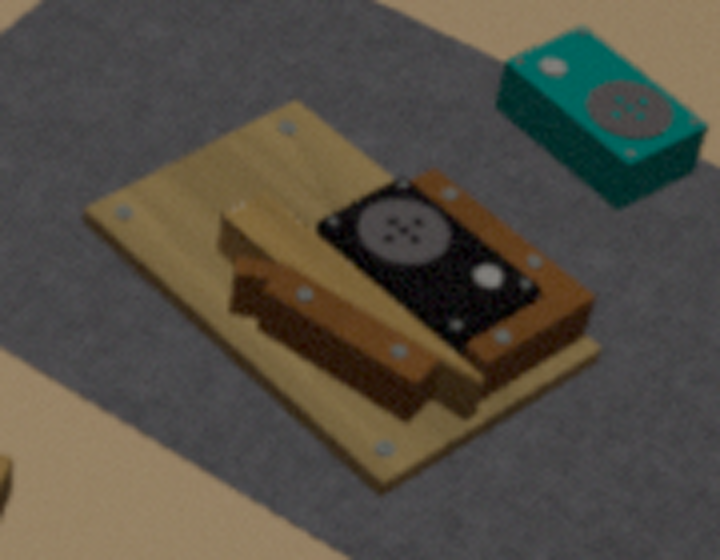

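The scene picture shows the wedge seated between the cheek and the enclosure, flush and with its tip past the end. I'll check the numbers with the scene depth and outline fits.

Run:
```python
from h import *
o=get_obs();jx,jy,a=.6375,.0851,np.radians(-14.69)
def tojig(P):
    D=P-[jx,jy,0];return np.stack([np.cos(a)*D[...,0]+np.sin(a)*D[...,1],-np.sin(a)*D[...,0]+np.cos(a)*D[...,1],D[...,2]],-1)*1e3
for c in ("scene","top"):
    p,d=read_camera(c);k,Tw=camTw(c);Q=tojig(cloud(d,k,Tw))
    for t,poly,z0,z1,g in (("wedge",WEDGE,.012,.04,(-.05,-.011)),("enclosure",np.array([(-50,-30),(50,-30),(50,30),(-50,30)])/1e3,.012,.048,(.028,.033))):
        for r in outline_of(c,t):
            m=r["pixels"]>0;q=Q[m]
            if not(-130<np.median(q[:,0])<110 and abs(np.median(q[:,1]))<70):continue
            w=place([[*g,0]],jx,jy,a)[0];e,err=fit(m,prism(poly,z0,z1),[w[0]*1e3,w[1]*1e3,-14.7],k,Tw)
            print(c,t,round(r["p"],2),"jig",tojig(np.array([[e[0]/1e3,e[1]/1e3,0]])).round(1)[0,:2],"yaw",(e[2]+14.69).round(1),"err",err.round(2))
            # top-surface points
            for s in ((-70,-50),(-40,-20),(0,30),(40,80)):
                s_=q[(q[:,0]>s[0])&(q[:,0]<s[1])];
                if len(s_)>8: print("   x",s,"z90",np.percentile(s_[:,2],[50,90]).round(1),"ymin/max of top",np.percentile(s_[s_[:,2]>34][:,1],[3,97]).round(1) if (s_[:,2]>34).sum()>5 else None)
print(o["contact_force"].round(1),o["t"])
```

```text
scene wedge 0.94 jig [-38.8  -7.3] yaw -2.0 err 1.02
   x (-70, -50) z90 [37.3 40.2] ymin/max of top [-23.4   3.1]
   x (-40, -20) z90 [38.4 40.8] ymin/max of top [-25.4   3.3]
   x (0, 30) z90 [39.1 41. ] ymin/max of top [-15.5   3.6]
   x (40, 80) z90 [39.1 41.2] ymin/max of top [-8.4  5.9]
scene enclosure 0.89 jig [17.7 48.5] yaw -19.6 err 0.65
   x (0, 30) z90 [47.7 49.9] ymin/max of top [ 5.9 60.6]
   x (40, 80) z90 [46.9 49.5] ymin/max of top [ 5.9 60.9]
top wedge 0.69 jig [-23.5  -8.8] yaw 2.2 err 0.74
   x (-40, -20) z90 [40.8 45. ] ymin/max of top [-22.3   2. ]
   x (0, 30) z90 [40.6 43.7] ymin/max of top [-15.7   6.3]
   x (40, 80) z90 [40.3 44.2] ymin/max of top [-11.1   7.2]
top enclosure 0.85 jig [46.  15.5] yaw 39.6 err 3.85
   x (0, 30) z90 [48.9 52.4] ymin/max of top [ 6.6 21.9]
   x (40, 80) z90 [48.4 51.4] ymin/max of top [ 8.9 33.4]
[-0.   0.1 -0.4] 16.375
```

View pics/top7.png

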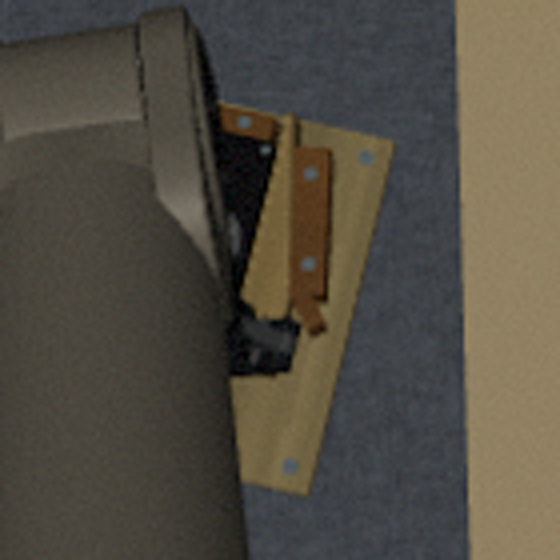

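```bash
python3 -c "
from station import *
print(hand_in())"
```

```text
the job is handed in; nothing more can be done
None
```

The wedge is in the slot, driven tight between the enclosure and the slanted cheek, and the job is handed in at about 16.4 s; no verdict was reported.

**What I did:** I gripped the wedge by its tail and slid it thin end first into the slot, straight side against the enclosure. I released it, then pushed its thick end with shut fingers up to about 24 N. That is slightly above the 8–20 N you gave. The arm then backed off about 0.24 m above the table.

**Checks that agreed:**
- **Wedge height:** depth readings put its top at about 40 mm along its whole length, so it lies flat on the jig's base.
- **Wedge position:** its straight side is at about jig y +4 mm, which puts its origin at about y −11 mm. I put x at about −45 mm, from the last finger position, so it is well past the −80 mm limit.
- **Enclosure:** it lies flat with its slot side at about y +5 mm, pushed roughly 5 mm into the sprung pad.
- **Contact:** the wrist force was near zero after backing off. The arm never went near the spacer; I didn't measure it again afterwards.

**Checks that failed or disagreed:**
- **Outline fits:** the last wedge and enclosure fits from the scene and top cameras were unusable, because the cheek and arm hid parts of both. The scene fit even put the enclosure about 20° off line, though its top edge in the depth data ran straight. I relied on the depth readings and the scene picture instead.
- **Grip force:** I could not measure the wedge's own force on the enclosure. I judged it only from the compressed pad and the push force.

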